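# Hold the medicine box unlocked with the one good key

### The arm

A 7-joint arm with a two-finger parallel gripper is mounted at the origin on the work surface. World frame = base frame: x ahead of the robot, y to its left, z up, the work surface at z = 0. Lengths are in m, angles in rad, forces in N, time in s.
With the tool pointing down it reaches from about 0.35 to 0.9 m from the base axis. Payload 8.1 kg.
Tool frame: the origin (TCP) lies midway between the tips of the shut fingers; the grasp point (between the pads) lies 19 mm behind it; z points along the fingers, y is the line along which they close (so a half turn about z gives the same grasp; the last joint's range is limited). The gripper opens to 92 mm and grips with 3 to 60 N. Pads are 19 mm wide; open, the fingers measure 130 mm over their backs; the gripper's body (75 mm by 190 mm) begins 47 mm behind the grasp point.
Start: joints at [1.093, 0.434, 0.025, 1.573, -0.012, 1.134, -0.075], TCP at [0.229, -0.582, 0.227] pointing down, gripper open.
Joint ranges: [-2.62, 2.62], [-0.44, 2.09], [-1.27, 1.32], [0.08, 2.57], [-1.32, 4.46], [0.12, 2], [-2.74, 2.74]. Speed limits (rad/s): [2.22, 2.22, 3.01, 3.01, 3.14, 3.14, 3.14].

### API

Orientations are given as a rotation vector (axis times angle).
In Python, from cell import arm gives the robot as it stands.
- The arm moves only by the tool carry_out, never from a script. Its arguments are lists of equal length, an entry for each row: "claw": the finger opening in cm, from 0 to 9.18; "delta_pos": the shift along the tool's x, y, z in cm, a list of three; "angular": the turn, a rotation vector about the tool's x, y, z in rad, a list of three. In form: {"claw": [claw, ...], "delta_pos": [[dx, dy, dz], ...], "angular": [[ax, ay, az], ...]}. A call has 1 to 20 rows; each row shifts and turns the commanded pose from where the row before left it, along the tool's axes as they then stand; what a row does not reach is not made up. A row lasts 1/10 s, in which the tool goes at most 50 mm and 8.59 degrees, less where a joint would pass 70% of its speed; a pose out of reach is approached as far as the arm can. A call with a gripper value outside its range is refused whole. The fingers move at their own pace and stop on an object; "force" is the grip in N (left out, the last holds). Time passes only in rows, so rows that do not move let the fingers close. It gives the time, the measured TCP pose, the force, the opening and the grip force at its end, in the units of the state.
- arm.observe(): the state, without advancing time (a new reading comes with each control period).
- arm.get_image(name): name is "scene" or "top" or "wrist"; returns a dict with "frame" (384x512x3 uint8, red, green, blue), "mtx" (3x3 intrinsics, pixels), "dist" ([k1, k2, p1, p2, k3] as OpenCV has them; the pictures are not rectified), "T" (4x4, takes a point from camera to world coordinates). Camera axes: x right, y down, z forward; pixel columns grow to the right and rows downward; lengths in m; the calibration is good to about 2 mm. A picture is of the moment at which its call begins. There is no depth.
- arm.sign_off(): hands the job in; it is judged then, once.
Trained networks look in a picture, given as the dict that the camera call returned (one of the last four; its "shot" number tells which), for a name from the list of things; names that differ only in an ending like _2 or _b are one class to them, and where a whole thing is asked for, a point or a joint stands for the part that bears it (a point fixed in the world has none). Each returns a list of dicts, best first, with "conf" (0 to 1); they miss things now and then, are a little off and sometimes report something else, mostly with a low value. They report only what shows in the picture. A call takes as long as a camera call.
- arm.look_for(label, picture): "centre" ([column, row] as shares, 0 to 1, of the picture: columns of its width, rows of its height, amid what is visible of it).
- arm.trace(label, picture): "region" (384x512 bool, what is visible of it) and "centre" ([column, row] as shares, 0 to 1, of the picture: columns of its width, rows of its height, amid what is visible of it).
- arm.place_of(label, picture): "centre" ([column, row] as shares, 0 to 1, of the picture: columns of its width, rows of its height: a listed point, or the origin of a listed thing).
The state is a dict: "clock": time; "joints": joint angles; "dq": joint speeds; "joint_efforts": joint torques, N m; "position": TCP position; "ee_rot": TCP orientation; "force": force on the tool from outside, world axes, zero at the start; "ft_torque": the same for the moment, N m; "width": opening from 0.0 (shut) to 1.0 (fully open); "gripper_force": force on a finger pad.
Only numpy, scipy, OpenCV 4.12 (cv2) and the standard library are available. Lean on these libraries where they do the work, as an engineer would, in place of code of your own. Each camera call takes 0.05 s, during which the arm holds its last target. There are 200 camera calls.

### The job

Of the three spare keys on the hook rail only one is any good: take the key with the whole, straight blade off its hook, leaving the snapped one and the bent one hanging. Put it into the lock of the grey medicine box until its shoulder is right home; the pins are sticky, so rock the key a little clockwise and back under light pressure rather than forcing it down. Then turn it a quarter clockwise so that the lid springs up, and finish still gripping the key and holding it turned, because the lock springs back; do not shift anything else on the counter.

Things in the scene. Friction and masses are not known exactly. Their poses are not given: they have to be found in the camera images.
- key: the sound key, 45 g: black head 32 mm wide (y), 9 thick (x), 36 tall (z 0 to 36), with a 12 mm wide hole from z 18 to 32; straight flat steel blade 12 mm wide (y), 4 thick (x), down -z. Origin: centre of the head's underside (the shoulder), z up the head. It works either way round. Starts on any of the three hooks, blade down
- key_tip (a point): end of the sound key's blade, 38 mm below the key's origin; the last 4 mm are narrowed to 8 x 2.6 mm
- key_snapped: spare with the same head whose blade has snapped off: a 15 mm stub is left. Same origin and axes. Useless; hangs on another hook
- key_bent: spare with the same head whose blade is bent about 43 degrees out of its flat (towards -x) 15 mm below the head. Same origin and axes. Useless; hangs on the remaining hook
- rail: hook rail, fixed: wooden foot 75 x 300 x 14 mm (origin: centre of its underside), steel posts 10 mm thick at y -140 and +140 up to z 139, between them a cross bar 8 mm thick along y at x 0, z 132, carrying three 4 mm hook wires at y -85, 0, +85 that run towards -x. A key hangs on each, faces towards -x and +x, origin at z 88
- hook1 (a point): point on the middle hook wire where its key hangs, 118 mm above the counter; axes as the rail. The wires run level to x -12 mm from here, their tips turn up 4 mm at x -15. To take a key off: raise it 6 to 8 mm, draw it towards -x by 30 mm or more, then lift. The other hooks are 85 mm to either side (y)
- lockbox: grey sheet-steel medicine box, fixed, 100 mm tall, 190 mm wide (y). Origin on the counter straight below the lock. Its front deck (x -45 to +45) is fixed and carries the lock; behind it (x 47 to 227) is the lid with a 22 mm high wire handle in its middle
- keyhole (a point): centre of the lock's face, 106 mm above the counter, 6 above the deck; axes as the box (x to its back, z up along the lock's axis); does not turn. With the lock shut the slot is 13.5 mm along x, 5.5 along y, mouth flared 3 mm all round: the key goes straight down, its y along this x (either way). Home: key's origin no more than 1.5 mm above this point
- plug (a joint): turn of the lock's plug, rad: 0 shut, grows clockwise seen from above, stop at 1.6. A spring turns it back (0.05 to 0.07 N m). It turns only with the key home; short of that it plays from 0 to about 0.28. The blade has up to 0.15 rad of play in the slot, so turn the key that much further. Bolt clear of the lid from about 1.1
- pin: sprung pin in the plug below the slot, out of sight (origin on the lock's axis). The tip meets it 15 mm short of home; spring 2.3 to 4.3 N. It catches there unless the plug is turned 0.1 to 0.28, then catches from 7 to 2 mm short unless the plug is let back to near 0. Rock the key about 0.4 rad clockwise and back, pressing with 8 to 15 N; pressing straight down fails
- lid (a joint): lid hinge at the back of the box, rad, 0 shut; when the bolt is drawn the lid springs up by itself to about 0.1 (front edge 18 mm up)
- jar_a: bystander: spice jar, 45 mm across, 92 mm tall, stands in front between the hook rail and the box; origin at the centre of its underside
- jar_b: bystander: spice jar of the same size, front left; origin at the centre of its underside
- jar_c: bystander: spice jar of the same size, front right; origin at the centre of its underside
- oil: bystander: oil bottle, 68 mm across, 238 mm tall, behind the hook rail; origin at the centre of its underside
- onion_a: bystander: onion, 74 mm across, 74 mm tall, right of the box; origin at the centre of its underside
- onion_b: bystander: onion of the same size, in front of the hook rail; origin at the centre of its underside
- salt: bystander: small glass bowl, 74 mm across, 55 mm tall, right of the box; origin at the centre of its underside

How it is judged:
On the way, in this order (a step that is already met when the one before it is completed fails the run):
1. the sound key is off its hook, in the gripper (distance of key from where it was at the start of the episode above 0.05 m and contact force between the fingers and key above 2 N), for 0.2 s.
2. the sound key is home in the lock: shoulder within 4 mm of the lock's face, centred within 4 mm, upright (z of key in the frame of keyhole between -0.004 and 0.004 m and horizontal distance between key and keyhole below 0.004 m and angle between key's own z axis and vertical below 0.15 rad), for 0.1 s.
3. the plug is turned a quarter (more than 1.2 rad) with the key home, and stays so (all of step 2 and value of joint plug above 1.2 rad), for 0.4 s.
At the end, for the whole second after the job is handed in: Sound key home (shoulder within 4 mm of the lock's face, centred within 4 mm, upright) and still gripped (over 2 N), plug turned over 1.2 rad, lid sprung up over 0.05 rad; the snapped and bent keys hang where they were (30 mm), bystanders stand where they were (40 mm) (all of step 3 and contact force between the fingers and key above 2 N and value of joint lid above 0.05 rad and distance of each of key_snapped, key_bent from where it was at the start of the episode below 0.03 m and distance of each of jar_a, jar_b, jar_c, oil, onion_a, onion_b, salt from where it was at the start of the episode below 0.04 m); the arm keeps its last pose, push and grip.
It fails at once if the key is forced down on the pin with more than 40 N (contact force between key and pin above 40 N).
It fails at once if the snapped or the bent key is taken off or knocked off its hook (moved more than 30 mm) (distance of any of key_snapped, key_bent from where it was at the start of the episode above 0.03 m).
It fails at once if a bystander is shifted by more than 40 mm (distance of any of jar_a, jar_b, jar_c, oil, onion_a, onion_b, salt from where it was at the start of the episode above 0.04 m).
It also fails if it takes over 64 s, if anything falls off the work surface, if the arm or the gripper's body presses on something with over 40 N, if the wrist force passes 120 N, or if a joint passes its speed limit or range.

## Working session

There is one attempt and no reset: what is moved stays moved. The work goes in short steps, Python scripts to look and compute and a tool call to move; the robot and the scene stay as the last step left them, time stands still between calls to the robot, and variables do not carry over. Pictures are saved under pics/ and viewed, at most 10 in all, crops included, and the job is handed in when it is done.

Besides the shell and the picture viewer there is one more tool, called after ">>>" as name(argument=value, ...) on one line, values as JSON. carry_out: Moves the arm, as the interface text tells. Its arguments: {"type":"object","properties":{"claw":{"type":"array","items":{"type":"number"}},"delta_pos":{"type":"array","items":{"type":"array","items":{"type":"number"}}},"angular":{"type":"array","items":{"type":"array","items":{"type":"number"}}},"force":{"type":"number"}},"required":["claw","delta_pos","angular"]}

```bash
ls; mkdir -p pics
python3 - <<'E'
from cell import arm
import cv2,numpy as np
print(arm.observe())
a=arm.get_image("scene");b=arm.get_image("top")
cv2.imwrite('pics/s1.png',cv2.cvtColor(a['frame'],4));cv2.imwrite('pics/t1.png',cv2.cvtColor(b['frame'],4))
for n,p in(('scene',a),('top',b)):
  print(n,p['mtx'],p['dist'],p['T'])
  for l in['key','key_snapped','key_bent','rail','hook1','lockbox','keyhole','jar_a','oil','onion_a','salt']:
    print(l,[(np.round(np.array(d['centre'])*[512,384],1).tolist(),round(d['conf'],2)) for d in arm.place_of(l,p)])
E
```

```text
pics
{'clock': 0.0, 'joints': array([ 1.09337953,  0.43523217,  0.02496244,  1.57410088, -0.01159776,
        1.13398142, -0.07507027]), 'dq': array([-0.00190365, -0.00091597, -0.00018723, -0.00013248,  0.00016006,
       -0.00075578, -0.00222336]), 'joint_efforts': array([-4.02236483e-04, -6.67853808e+01,  9.85542051e-01, -3.14463687e+01,
       -6.03869255e-02,  4.28028137e-02,  1.98750176e-04]), 'position': array([ 0.22857895, -0.58115403,  0.22593767]), 'ee_rot': array([-3.08510290e+00, -5.84992211e-01,  6.76883005e-04]), 'force': array([-0.92521371, -1.07434448,  0.19678727]), 'ft_torque': array([-0.07821999,  0.02109902,  0.00376641]), 'gripper_force': 0.0, 'width': 0.9997643188243908}
scene [[430.44080821   0.         255.37087969]
 [  0.         430.44080821 189.37803161]
 [  0.           0.           1.        ]] [0.00858085 0.         0.         0.         0.        ] [[ 0.4319198   0.76679569 -0.47483645  1.14065786]
 [ 0.90186446 -0.36178775  0.23611461 -0.28820433]
 [ 0.00926165 -0.5302207  -0.84780908  1.14368148]
 [ 0.          0.          0.          1.        ]]
key 
[... 806 characters left out ...]
.65732041e-01  3.31545496e-01]
 [-9.99686334e-01  2.45832898e-02 -4.78500425e-03 -2.09361747e-02]
 [ 6.43071843e-04 -1.65799856e-01 -9.86159213e-01  1.40517857e+00]
 [ 0.00000000e+00  0.00000000e+00  0.00000000e+00  1.00000000e+00]]
key [([225.5, 189.4], 0.45)]
key_snapped [([199.0, 191.1], 0.56)]
key_bent [([172.1, 195.6], 0.62)]
rail [([197.6, 190.3], 0.82), ([136.7, 244.1], 0.18)]
hook1 [([193.0, 190.5], 0.72)]
lockbox [([301.3, 205.6], 0.91)]
keyhole [([304.2, 203.6], 0.93)]
jar_a [([239.8, 238.7], 0.64), ([135.9, 242.5], 0.61), ([360.2, 246.2], 0.53)]
oil [([221.0, 144.3], 0.87)]
onion_a [([368.5, 185.8], 0.7)]
salt [([370.6, 216.5], 0.6), ([368.3, 185.8], 0.56), ([133.2, 238.7], 0.27)]
```

```bash
python3 - <<'E'
import cv2
a=cv2.imread('pics/s1.png')[100:340,60:400];cv2.imwrite('pics/s1c.png',cv2.resize(a,None,fx=2.3,fy=2.3,interpolation=2))
a=cv2.imread('pics/t1.png')[110:270,110:390];cv2.imwrite('pics/t1c.png',cv2.resize(a,None,fx=2.8,fy=2.8,interpolation=2))
E
cat > h.py <<'E'
import numpy as np,cv2
from scipy.spatial.transform import Rotation as R
def ray(p,uv):
    u=cv2.undistortPoints(np.array([[uv]],float),p['mtx'],np.array(p['dist']))[0,0]
    T=np.array(p['T']);d=T[:3,:3]@np.array([u[0],u[1],1]);return T[:3,3],d
def atz(p,uv,z):
    c,d=ray(p,uv);return c+d*(z-c[2])/d[2]
def proj(p,X):
    T=np.linalg.inv(p['T']);X=np.atleast_2d(X).astype(float)
    return cv2.projectPoints(X,cv2.Rodrigues(T[:3,:3])[0],T[:3,3],p['mtx'],np.array(p['dist']))[0][:,0]
def tri(obs):
    A=0;b=0
    for p,uv in obs:
        c,d=ray(p,uv);d=d/np.linalg.norm(d);M=np.eye(3)-np.outer(d,d);A=A+M;b=b+M@c
    return np.linalg.solve(A,b)
E
```

```text
(no output)
```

View pics/s1c.png

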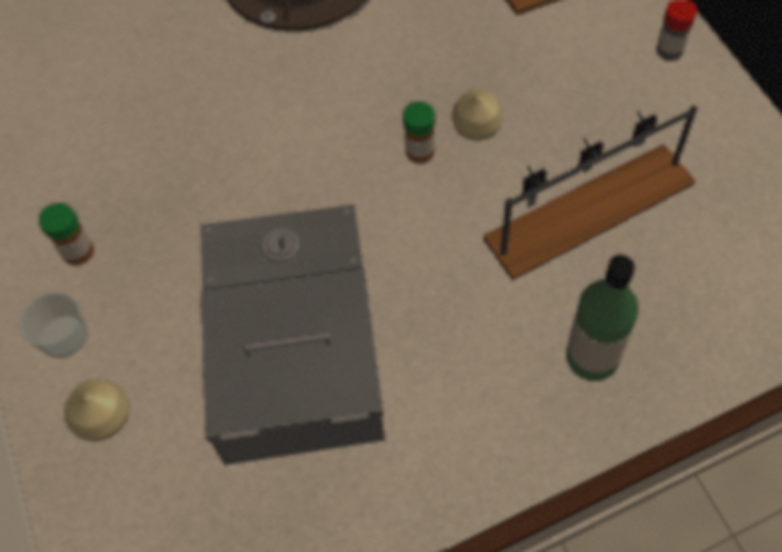

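View pics/t1c.png

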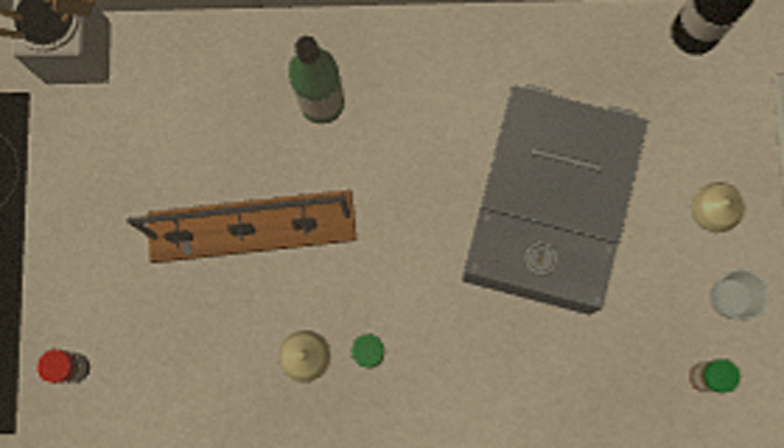

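The bent key hangs on the left hook (top crop 185,245). The right hook's key (top crop 304,224, scene crop 533,190) appears to have a full blade, and the middle one (241,229) looks snapped. The slot is at about (541,258) in the top crop.

Run:
```python
from cell import arm
from h import *
t=arm.get_image("top");s=arm.get_image("scene")
f=lambda c:(np.array(c)/2.8+110)
fs=lambda c:(np.array(c)/2.3+[60,100])
print('foot',[atz(t,f(c),.014).round(4).tolist() for c in[(148,214),(352,190),(357,240),(150,262)]])
print('foot scene',[atz(s,fs(c),.014).round(4).tolist() for c in[(486,238),(514,278),(694,182),(664,147)]])
print('box front',[atz(t,f(c),.1).round(4).tolist() for c in[(465,280),(602,310),(618,243),(483,208)]])
print('box scene',[atz(s,fs(c),.1).round(4).tolist() for c in[(202,226),(354,206),(360,269),(205,288)]])
print('keyhole',atz(t,(304.2,203.6),.106),atz(s,fs((281,243)),.106))
print('hooks',[tri([(t,f(a)),(s,fs(b))]).round(4).tolist() for a,b in[((304,224),(535,183)),((241,229),(591,156)),((180,236),(644,128))]])
print('objs',[ (n,atz(t,f(c),z).round(3).tolist()) for n,c,z in[('jar_a',(369,350),.09),('onion_b',(304,356),.05),('oilcap',(307,47),.235),('jarb',(55,366),.09),('jarc',(722,376),.09),('salt',(740,296),.03),('on',(718,207),.04)]])
print(R.from_rotvec(arm.observe()['ee_rot']).as_matrix().round(3))
w=arm.get_image('wrist');print(w['T'],w['mtx'])
```

```text
foot [[0.6041, 0.3443, 0.014], [0.6324, 0.0482, 0.014], [0.5584, 0.0422, 0.014], [0.5338, 0.3401, 0.014]]
foot scene [[0.5741, 0.0483, 0.014], [0.6427, 0.0542, 0.014], [0.6166, 0.3458, 0.014], [0.549, 0.3401, 0.014]]
box front [[0.4862, -0.1061, 0.1], [0.4413, -0.2879, 0.1], [0.5315, -0.3149, 0.1], [0.5843, -0.1341, 0.1]]
box scene [[0.4536, -0.284, 0.1], [0.5062, -0.1049, 0.1], [0.5912, -0.1326, 0.1], [0.5366, -0.3074, 0.1]]
keyhole [ 0.50709733 -0.21232988  0.106     ] [ 0.5208809  -0.20571203  0.106     ]
hooks [[0.5698, 0.1129, 0.0975], [0.5647, 0.1978, 0.0986], [0.557, 0.2806, 0.1016]]
objs [('jar_a', [0.396, 0.025, 0.09]), ('onion_b', [0.392, 0.116, 0.05]), ('oilcap', [0.769, 0.091, 0.235]), ('jarb', [0.386, 0.444, 0.09]), ('jarc', [0.35, -0.444, 0.09]), ('salt', [0.462, -0.498, 0.03]), ('on', [0.589, -0.474, 0.04])]
[[ 0.931  0.366  0.   ]
 [ 0.366 -0.931 -0.   ]
 [ 0.     0.    -1.   ]]
[[ 3.65769090e-01 -8.92767616e-01 -2.63018929e-01  3.00098579e-01]
 [-9.30705631e-01 -3.50849777e-01 -1.03399527e-01 -5.53432969e-01]
 [ 3.16173304e-05  2.82613549e-01 -9.59233851e-01  3.85394702e-01]
 [ 0.00000000e+00  0.00000000e+00  0.00000000e+00  1.00000000e+00]] [[272.33009021   0.         252.5338853 ]
 [  0.         272.33009021 189.38103161]
 [  0.           0.           1.        ]]
```

>>> carry_out(claw=[9,9,9,9,9,9,9,9,9,9,9,9,9], delta_pos=[[1.8,-1.1,-0.3],[3.5,-2.2,-0.3],[3.5,-2.2,-0.3],[3.5,-2.2,-0.3],[3.5,-2.2,-0.3],[3.5,-2.2,-0.3],[3.5,-2.2,-0.3],[3.5,-2.2,-0.3],[3.5,-2.2,-0.3],[3.5,-2.2,0],[3.5,-2.2,0],[1.8,-1.1,0],[0,0,0]], angular=[[0,0,0],[0,0,0],[0,0,0],[0,0,0],[0,0,0],[0,0,0],[0,0,0],[0,0,0],[0,0,0],[0,0,0],[0,0,0],[0,0,0],[0,0,0]])

```text
clock: 2.65
position: [0.5016, -0.2113, 0.2538]
ee_rot: [-3.084, -0.594, -0.002]
force: [-0.2, -0.5, 0.6]
width: 0.976
gripper_force: 0.0
```

Run:
```python
from cell import arm
from h import *
o=arm.observe();print(o['joints'],o['position'],o['ee_rot'])
w=arm.get_image('wrist')
cv2.imwrite('pics/w1.png',cv2.resize(cv2.cvtColor(w['frame'],4),(800,600),interpolation=2))
np.save('w1.npy',w,allow_pickle=True)
print(w['T'],w['dist'])
for d in arm.place_of('keyhole',w):
  uv=np.array(d['centre'])*[512,384];print(uv,d['conf'],atz(w,uv,.106))
```

```text
[ 0.43697639  0.2918772  -0.17415144  1.72090056  0.05320331  1.13285195
 -0.94258801] [ 0.50157826 -0.21127857  0.25378476] [-3.08364738e+00 -5.94170936e-01 -2.14357434e-03]
[[ 3.71337376e-01 -8.90968674e-01 -2.61310877e-01  5.72549695e-01]
 [-9.28497523e-01 -3.56616091e-01 -1.03524461e-01 -1.82892341e-01]
 [-9.50611332e-04  2.81069004e-01 -9.59687090e-01  4.12579994e-01]
 [ 0.00000000e+00  0.00000000e+00  0.00000000e+00  1.00000000e+00]] [-0.06484745  0.          0.          0.          0.        ]
[256.6144 165.8112] 0.9 [ 0.51690854 -0.20986145  0.106     ]
```

View pics/w1.png

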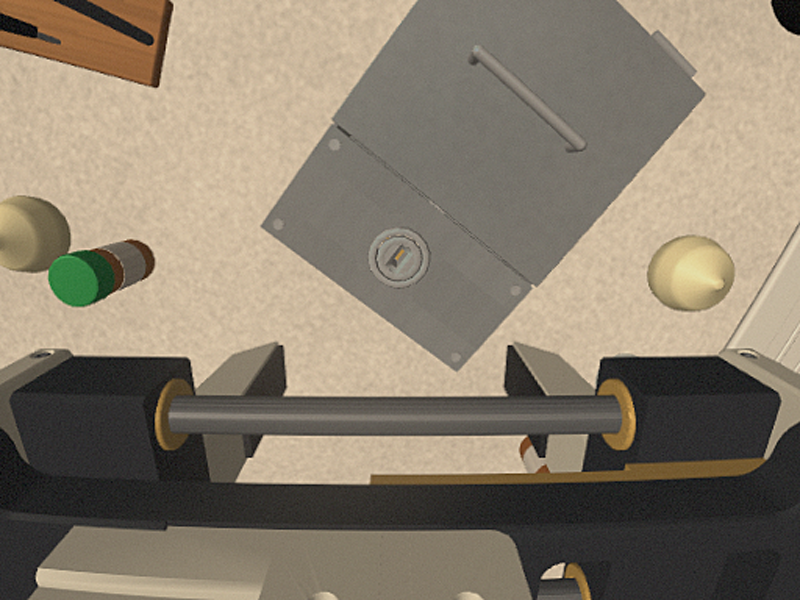

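The lock face is at view (399,258), the deck corners at (262,226), (457,371), (533,286) and (335,124), and the slot runs along the box x axis.

Run:
```python
from h import *
from scipy.optimize import least_squares
w=np.load('w1.npy',allow_pickle=True).item()
V=np.array([(262,226),(457,371),(335,124),(533,286),(399,258)],float)
P=(V+.5)*512/800-.5
B=np.array([(-.045,.095,.1),(-.045,-.095,.1),(.045,.095,.1),(.045,-.095,.1),(0,0,.106)])
def M(q):
    c,s=np.cos(q[2]),np.sin(q[2]);return np.c_[q[0]+c*B[:,0]-s*B[:,1],q[1]+s*B[:,0]+c*B[:,1],B[:,2]]
r=least_squares(lambda q:(proj(w,M(q))-P).ravel(),[.51,-.21,-.28]);print(r.x,np.degrees(r.x[2]),r.fun.reshape(-1,2).round(2))
print(atz(w,P[4],.106))
```

```text
[ 0.51740169 -0.20898634 -0.28792191] -16.4967102296713 [[-0.53 -0.34]
 [ 0.3   0.3 ]
 [-1.13 -0.67]
 [ 0.58  0.85]
 [ 0.89  0.2 ]]
[ 0.51723839 -0.20795842  0.106     ]
```

>>> carry_out(claw=[9,9,9,9,9,9,9,9,9,9,9,9], delta_pos=[[0,-1.8,0],[0,-3.7,0.1],[0,-3.7,0.2],[0,-3.7,0.2],[0,-3.7,0.2],[0,-3.7,0.2],[0,-3.7,0.2],[0,-3.7,0.2],[0,-3.7,0.1],[0,-3.7,0],[0.4,-1.9,0],[0,0,0]], angular=[[0,0,0.013],[0,0,0.03],[0,0,0.03],[0,0,0.03],[0,0,0.03],[0,0,0.03],[0,0,0.03],[0,0,0.03],[0,0,0.03],[0,0,0.02],[0,0,0.013],[0,0,0]])

```text
clock: 3.95
position: [0.4156, 0.1447, 0.24]
ee_rot: [-3.138, -0.142, -0.001]
force: [0.4, -0.9, -0.5]
width: 0.98
gripper_force: 0.0
```

Run:
```python
from cell import arm
from h import *
o=arm.observe();print(o['joints'],o['position'],o['ee_rot'])
w=arm.get_image('wrist')
cv2.imwrite('pics/w2.png',cv2.resize(cv2.cvtColor(w['frame'],4),(800,600),interpolation=2))
np.save('w2.npy',w,allow_pickle=True)
for l in['key','key_snapped','key_bent','hook1']:
 for d in arm.place_of(l,w):
  uv=np.array(d['centre'])*[512,384];print(l,uv,d['conf'],atz(w,uv,.118 if l=='hook1' else .088))
```

```text
[-0.08042941  0.1522576  -0.42141291  1.95093792  0.07116509  1.05156264
 -2.01323637] [0.41560526 0.14471526 0.23998414] [-3.13764378e+00 -1.41867497e-01 -1.29515073e-03]
key [297.8816  37.5936] 0.91 [0.56935335 0.1114913  0.088     ]
key_snapped [216.9856  33.7152] 0.86 [0.56543335 0.19567907 0.088     ]
key_bent [132.1984  34.0992] 0.69 [0.55895863 0.28505934 0.088     ]
hook1 [213.8112  26.9952] 0.95 [0.56393449 0.19477562 0.118     ]
```

View pics/w2.png

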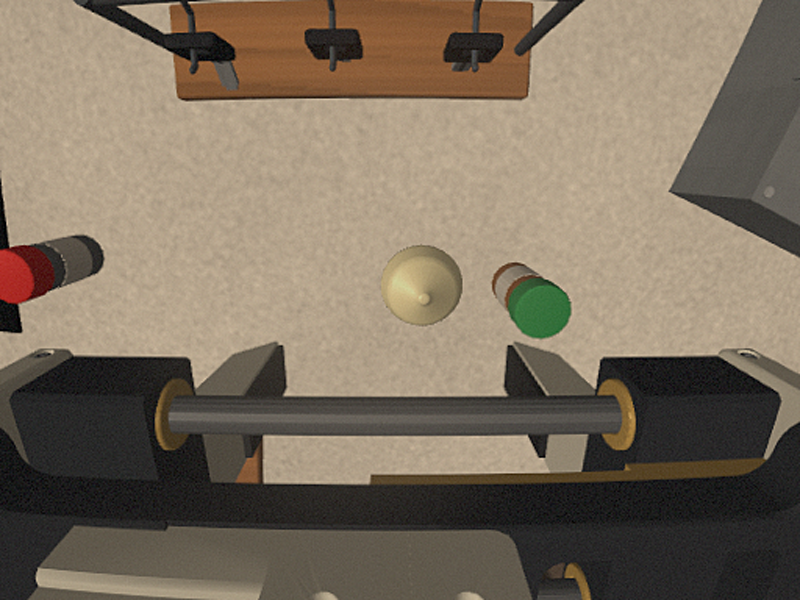

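The right hook's key (view 474,47) shows a straight blade below its head. The middle one (334,44) shows none and the left one (200,46) is bent, so the sound key is on the right hook.

Run:
```python
from h import *
w=np.load('w2.npy',allow_pickle=True).item()
g=lambda v:(np.array(v,float)+.5)*.64-.5
a,b=[atz(w,g(v),.014) for v in[(179,97),(528,97)]];d=a-b;print(a,b,np.linalg.norm(d),'yaw',np.arctan2(-d[0],d[1]))
y=np.arctan2(-d[0],d[1]);m=(a+b)/2;print('rail origin',m+.0375*np.array([np.cos(y),np.sin(y),0]))
# head top face z .124: near edge corners of right key
for n,vs in(('R',[(447,44),(503,42),(503,32),(451,34)]),('M',[(308,43),(360,43),(358,29),(306,30)])):
  print(n,[atz(w,g(v),.124).round(4)[:2].tolist() for v in vs])
```

```text
[0.53907574 0.34124717 0.014     ] [0.56388551 0.0456707  0.014     ] 0.2966158723206875 yaw 0.0837406120730875
rail origin [0.58884922 0.19659554 0.014     ]
R [[0.5674, 0.1281], [0.5719, 0.0954], [0.5773, 0.0962], [0.5731, 0.1264]]
M [[0.5609, 0.2093], [0.5633, 0.1789], [0.5708, 0.1806], [0.5679, 0.2108]]
```

>>> carry_out(claw=[5.5,5.5,5.5,5.5,5.5,5.5,5.5,5.5], delta_pos=[[1.5,0.4,0],[3,1,1],[3,1,1],[3,1,1],[3,1,1],[1.6,0.4,1],[0,0,0],[0,0,0]], angular=[[0,0,0],[0,0,0],[0,0,0],[0,0,0],[0,0,0.006],[0,0,0],[0,0,0],[0,0,0]])

```text
clock: 5.0
position: [0.5701, 0.1079, 0.1892]
ee_rot: [3.139, 0.128, -0.002]
force: [-0.1, 0.2, -0.8]
width: 0.597
gripper_force: 0.0
```

Run:
```python
from cell import arm
from h import *
o=arm.observe();print(o['joints'],o['position'],o['ee_rot'],o['width'])
w=arm.get_image('wrist')
cv2.imwrite('pics/w3.png',cv2.resize(cv2.cvtColor(w['frame'],4),(800,600),interpolation=2))
np.save('w3.npy',w,allow_pickle=True)
for l in['key','key_snapped','key_bent','hook1']:
 for d in arm.place_of(l,w):
  uv=np.array(d['centre'])*[512,384];print(l,uv,d['conf'],atz(w,uv,.118 if l=='hook1' else .088))
```

```text
[-0.03416504  0.42346012 -0.3390637   1.71079512  0.15936151  1.03573035
 -1.91642486] [0.57005553 0.10793223 0.18924712] [ 3.13876633e+00  1.28085118e-01 -1.93365610e-03] 0.5970706281021075
key [247.808  186.8928] 0.56 [0.57217058 0.11304543 0.088     ]
key_snapped [163.7888 188.0832] 0.62 [0.56412696 0.1967613  0.088     ]
key_bent [ 80.896  188.6976] 0.93 [0.55647238 0.28302959 0.088     ]
hook1 [152.2176 199.104 ] 0.84 [0.56245312 0.19789123 0.118     ]
```

View pics/w3.png

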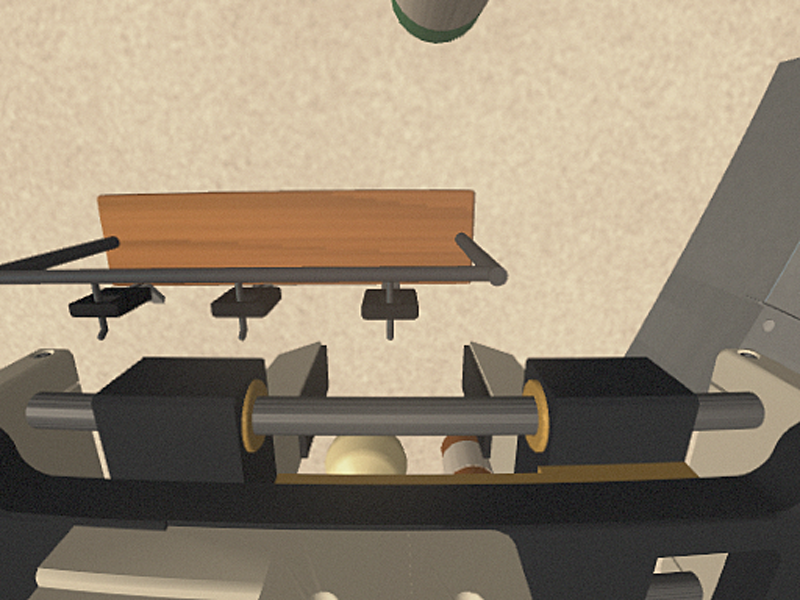

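The key's head is at view (390,300), between fingers whose inner faces are at columns 325 and 465. I'll work out its offset.

Run:
```python
from h import *
w=np.load('w3.npy',allow_pickle=True).item()
g=lambda v:(np.array(v,float)+.5)*.64-.5
for v in[(362,318),(418,318),(362,304),(418,304),(390,311)]: print(v,atz(w,g(v),.124).round(4))
yaw=2*np.arctan2(-.128,3.139);yaw=-yaw if 0 else yaw
o=np.array([.5701,.1079])
for yw in (.084,):
  for X in([.570,.110,.088],):
    c,s=np.cos(yw),np.sin(yw)
    def k(p):return np.array([X[0]+c*p[0]-s*p[1],X[1]+s*p[0]+c*p[1],X[2]+p[2]])
    print((proj(w,[k(p) for p in[(-.0045,.016,.036),(-.0045,-.016,.036),(.0045,.016,.036),(.0045,-.016,.036),(.0045,.016,0),(.0045,-.016,0)]])+.5)/.64)
print(R.from_rotvec([3.13876633e+00,1.28085118e-01,-1.93365610e-03]).as_matrix().round(4))
```

```text
(362, 318) [0.5665 0.1263 0.124 ]
(418, 318) [0.569  0.0952 0.124 ]
(362, 304) [0.5747 0.1267 0.124 ]
(418, 304) [0.5772 0.0959 0.124 ]
(390, 311) [0.5719 0.111  0.124 ]
[[363.4923877  322.4841255 ]
 [420.75768538 322.34000412]
 [363.09634484 307.15635437]
 [420.99485986 307.00727049]
 [367.21584198 289.69910064]
 [417.70620357 289.56582664]]
[[ 9.967e-01  8.150e-02 -1.200e-03]
 [ 8.150e-02 -9.967e-01 -3.000e-04]
 [-1.200e-03  2.000e-04 -1.000e+00]]
```

>>> carry_out(claw=[5,5,5,5,5,5], delta_pos=[[0.2,-0.3,1],[0,0,2.5],[0,0,3],[0,0,2],[0,0,0.8],[0,0,0]], angular=[[0,0,0],[0,0,0],[0,0,0],[0,0,0],[0,0,0],[0,0,0]], force=50)

```text
clock: 5.85
position: [0.571, 0.112, 0.0956]
ee_rot: [3.139, 0.131, -0.003]
force: [0.1, -0.1, 0.5]
width: 0.542
gripper_force: 0.0
```

>>> carry_out(claw=[3.8,3.4,2.8,2.8,2.8,2.8,2.8], delta_pos=[[0,0,0],[0,0,0],[0,0,0],[0,0,0],[0,0,0],[0,0,0],[0,0,0]], angular=[[0,0,0],[0,0,0],[0,0,0],[0,0,0],[0,0,0],[0,0,0],[0,0,0]])

```text
clock: 6.55
position: [0.5725, 0.1121, 0.0975]
ee_rot: [-3.139, -0.13, -0.003]
force: [0.4, 0.7, 5.9]
width: 0.344
gripper_force: 50.0
```

>>> carry_out(claw=[2.8,2.8,2.8,2.8,2.8,2.8,2.8,2.8,2.8,2.8,2.8,2.8], delta_pos=[[0,0,-0.3],[0,0,-0.4],[0,0,0],[-0.5,0,0],[-1,0,0],[-1,0,0],[-1,0,0],[-1,0,0],[0,0,-1],[0,0,-3],[0,0,-4],[0,0,0]], angular=[[0,0,0],[0,0,0],[0,0,0],[0,0,0],[0,0,0],[0,0,0],[0,0,0],[0,0,0],[0,0,0],[0,0,0],[0,0,0],[0,0,0]])

```text
clock: 7.75
position: [0.5302, 0.1095, 0.1895]
ee_rot: [-3.137, -0.13, -0.014]
force: [0.4, 0.1, -0.5]
width: 0.344
gripper_force: 50.0
```

Run:
```python
from cell import arm
from h import *
o=arm.observe();print(o['joints'],o['position'],o['ee_rot'],o['width'],o['gripper_force'])
w=arm.get_image('wrist');s=arm.get_image('scene');t=arm.get_image('top')
im=np.vstack([cv2.resize(s['frame'][140:240,240:400],(560,350)),cv2.resize(t['frame'][140:240,130:290],(560,350))]);
im=cv2.resize(w['frame'],(800,600),interpolation=2);sc=cv2.resize(s['frame'][140:215,260:380],(360,225));im[375:,440:]=sc
cv2.imwrite('pics/w4.png',cv2.cvtColor(im,4))
```

```text
[-0.03034982  0.35867191 -0.35615974  1.81199442  0.14829562  0.98744743
 -1.93457523] [0.53017106 0.10947068 0.1894979 ] [-3.13680412 -0.12982887 -0.01427201] 0.34420270815956916 49.99981552362442
```

View pics/w4.png

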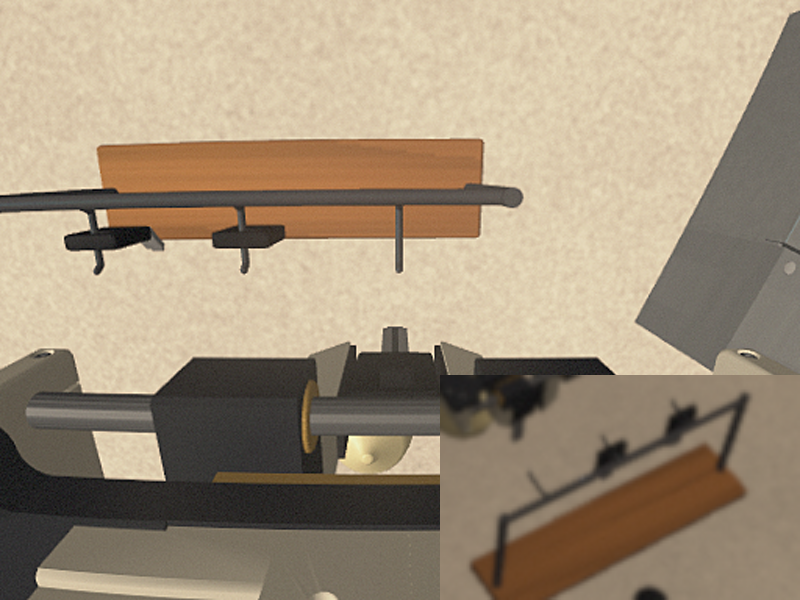

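>>> carry_out(claw=[2.8,2.8,2.8,2.8,2.8,2.8,2.8,2.8,2.8,2.8,2.8,2.8], delta_pos=[[0,0,-1],[0,0,0],[0,0,0],[0,0,0],[0,0,0],[0,0,0],[0,0,0],[0,0,0],[0,0,0],[0,0,0],[0,0,0],[0,0,0]], angular=[[0,0,-0.06],[0,0,-0.12],[0,0,-0.12],[0,0,-0.12],[0,0,-0.12],[0,0,-0.12],[0,0,-0.12],[0,0,-0.12],[0,0,-0.12],[0,0,-0.12],[0,0,-0.06],[0,0,0]])

```text
clock: 9.1
position: [0.5263, 0.1078, 0.1925]
ee_rot: [-2.516, -1.88, 0.003]
force: [-0.1, -0.2, -0.7]
width: 0.341
gripper_force: 50.0
```

```bash
cat > st.py <<'E'
from cell import arm
from h import *
import sys
def st():
    o=arm.observe();M=R.from_rotvec(o['ee_rot']).as_matrix()
    print('t',round(o['clock'],2),'pos',o['position'].round(4),'yaw',np.arctan2(M[1,0],M[0,0]).round(4),'zax',M[:,2].round(4),'j7',o['joints'][6].round(2),'F',o['force'].round(1),'T',o['ft_torque'].round(2),'g',round(o['gripper_force']),round(o['width']*91.8,1))
    return o,M
if __name__=='__main__':
    o,M=st()
    if len(sys.argv)>3:
        print('tool delta cm',(M.T@(np.array(sys.argv[1:4],float)-o['position'])*100).round(2))
E
python3 st.py .517 -.208 .185
```

```text
t 9.1 pos [0.5263 0.1078 0.1925] yaw 1.2835 zax [-2.3e-03 -2.0e-04 -1.0e+00] j7 -0.84 F [-0.1 -0.2 -0.7] T [ 0.01 -0.07 -0.05] g 50 31.3
tool delta cm [-30.55   8.06   0.76]
```

>>> carry_out(claw=[2.8,2.8,2.8,2.8,2.8,2.8,2.8,2.8,2.8,2.8], delta_pos=[[-2.0,0.5,0],[-4,1.05,0],[-4,1.05,0],[-4,1.05,0],[-4,1.05,0],[-4,1.05,0],[-4,1.05,0],[-3,0.8,0],[-1.5,0.46,0.7],[0,0,0]], angular=[[0,0,0],[0,0,0],[0,0,0],[0,0,0],[0,0,0],[0,0,0],[0,0,0],[0,0,0],[0,0,0],[0,0,0]])

```text
clock: 10.1
position: [0.5164, -0.2092, 0.1849]
ee_rot: [-2.521, -1.872, 0.003]
force: [0.2, 0.8, -0.8]
width: 0.343
gripper_force: 50.0
```

Run:
```python
from st import *
st()
w=arm.get_image('wrist');np.save('w5.npy',w,allow_pickle=True)
im=cv2.resize(w['frame'][140:290,165:345],None,fx=4,fy=4,interpolation=2)
cv2.imwrite('pics/w5.png',cv2.cvtColor(im,4))
for l in['key','key_tip','keyhole']:
 for d in arm.place_of(l,w):
  uv=np.array(d['centre'])*[512,384];print(l,uv,d['conf'],atz(w,uv,.106))
```

```text
t 10.1 pos [ 0.5164 -0.2092  0.1849] yaw 1.2778 zax [-2.6e-03  3.0e-04 -1.0e+00] j7 -0.23 F [ 0.2  0.8 -0.8] T [ 0.01 -0.06  0.05] g 50 31.5
key [252.2112 232.5888] 0.9 [ 0.50552335 -0.24396984  0.106     ]
key_tip [252.0064 211.2   ] 0.64 [ 0.51166615 -0.22299295  0.106     ]
keyhole [257.28   200.2176] 0.71 [ 0.51944128 -0.21405455  0.106     ]
```

View pics/w5.png

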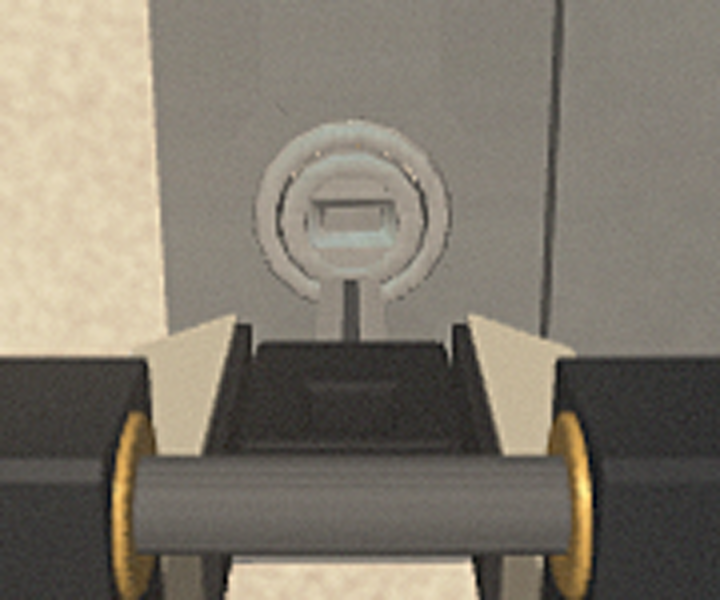

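The slot is at crop (352,221) and the ring centre at about (353,215). The blade end is at about (352,280), and the head's lower edge is at row 342, columns 258 to 445.

Run:
```python
from st import *
w=np.load('w5.npy',allow_pickle=True).item()
o,M=st()
# camera in tool frame consistency
cr=lambda P:((P-[165,140]+.5)*4-.5).round(1)
for zk in(.008,.0095):
  # tool: x=key x(+/-), y, z down ; key z up => tool z = -(kz) + zk ; TCP at key z=zk
  K=lambda p:o['position']+M@np.array([p[0],p[1],-(p[2]-zk)])
  print(zk,cr(proj(w,[K(p) for p in[(.0045,-.016,0),(.0045,.016,0),(.002,-.006,-.034),(.002,.006,-.034),(.0013,-.004,-.038),(.0013,.004,-.038),(-.0013,0,-.038),(.0045,-.016,.036),(.0045,.016,.036),(-.0045,-.016,.036)]])).tolist())
g=lambda c:(np.array(c)+.5)/4-.5+[165,140]
for c in((352,221),(353,215)):print(atz(w,g(c),.106).round(4))
def box(p,x=.5172,y=-.2085,a=-.288):
    c,s=np.cos(a),np.sin(a);return [x+c*p[0]-s*p[1],y+s*p[0]+c*p[1],p[2]]
print('slot mouth pred',cr(proj(w,[box(p) for p in[(0,0,.106),(.00975,.00575,.106),(.00975,-.00575,.106),(-.00975,-.00575,.106),(-.00975,.00575,.106),(-.045,.05,.1),(-.045,-.03,.1),(.046,.05,.1),(.046,-.03,.1)]])).tolist())
gray=cv2.cvtColor(w['frame'],7)
print(gray[198:232:1,240:266].tolist())
```

```text
t 10.3 pos [ 0.5179 -0.2047  0.1867] yaw 1.2854 zax [-0.      0.0011 -1.    ] j7 -0.23 F [-0.2  0.1 -1.4] T [ 0.02 -0.08  0.09] g 50 31.8
0.008 [[253.5, 310.5], [450.0, 309.2], [321.1, 255.0], [383.2, 254.6], [331.9, 251.6], [372.5, 251.3], [352.3, 263.9], [229.4, 414.9], [472.9, 413.4], [232.3, 475.1]]
0.0095 [[254.3, 307.0], [449.2, 305.7], [321.3, 252.5], [383.0, 252.1], [332.1, 249.1], [372.4, 248.8], [352.3, 261.3], [230.7, 409.5], [471.7, 408.1], [233.5, 469.3]]
[ 0.5168 -0.2079  0.106 ]
[ 0.5175 -0.2066  0.106 ]
slot mouth pred [[354.3, 223.0], [397.1, 198.7], [396.8, 246.6], [312.1, 247.0], [311.3, 199.1], [150.8, 1.2], [169.5, 334.0], [560.5, -0.8], [544.6, 332.5]]
[[154, 150, 158, 160, 159, 161, 164, 161, 171, 170, 166, 166, 176, 175, 178, 177, 172, 172, 176, 172, 178, 169, 159, 154, 160, 158], [159, 154, 155, 163, 167, 164, 169, 168, 172, 172, 168, 171, 174, 179, 174, 174, 172, 166, 168, 166, 170, 175, 164, 153, 158, 157], [156, 154, 158, 165, 173, 169, 173, 172, 174, 175, 174, 173, 172, 173, 178, 171, 176, 171, 171, 166, 169, 172, 174, 161, 160, 158], [159, 158, 163, 149,
[... 3128 characters left out ...]
71, 60, 63, 60, 59, 88, 82, 88, 86, 81, 85, 80, 78, 81, 80, 81], [46, 43, 41, 52, 46, 47, 34, 41, 48, 40, 41, 49, 50, 44, 42, 45, 42, 42, 39, 42, 43, 37, 38, 44, 51, 43], [51, 47, 45, 50, 48, 50, 45, 52, 52, 53, 51, 46, 53, 50, 51, 49, 55, 45, 49, 53, 49, 41, 46, 42, 46, 43], [56, 52, 58, 53, 46, 54, 51, 52, 51, 46, 55, 48, 54, 46, 50, 52, 52, 49, 48, 55, 51, 50, 47, 50, 54, 52], [48, 53, 51, 53, 53, 52, 56, 51, 47, 49, 51, 51, 46, 46, 56, 50, 48, 47, 46, 51, 48, 46, 50, 53, 53, 54], [52, 47, 53, 55, 52, 55, 44, 49, 55, 56, 49, 51, 51, 50, 50, 49, 50, 52, 45, 45, 53, 47, 53, 40, 50, 52], [53, 54, 52, 51, 50, 51, 50, 50, 48, 49, 54, 49, 55, 52, 51, 46, 49, 51, 47, 51, 49, 45, 50, 55, 47, 49]]
```

```bash
cat > he.py <<'E'
from st import *
def avg(n=10):
    Ts=[];Ps=[];Rs=[];C=[]
    for i in range(n):
        w=arm.get_image('wrist');o=arm.observe();Ts.append(w['T']);Ps.append(o['position']);M=R.from_rotvec(o['ee_rot']);Rs.append(M)
        T=np.array(w['T']);C.append(np.r_[M.as_matrix().T@(T[:3,3]-o['position']),(M.inv()*R.from_matrix(T[:3,:3])).as_rotvec()])
    return w,np.array(Ts),np.array(Ps),Rs,np.array(C)
E
python3 - <<'E'
from he import *
w,Ts,Ps,Rs,C=avg(10)
print('T std',Ts[:,:3,3].std(0),Ts[:,:3,3].mean(0));print('pos mean',Ps.mean(0),'std',Ps.std(0))
yaw=[np.arctan2(r.as_matrix()[1,0],r.as_matrix()[0,0]) for r in Rs];print('yaw',np.mean(yaw),np.std(yaw))
print('C',C.mean(0),C.std(0));np.save('C.npy',C.mean(0))
E
```

```text
T std [6.49937144e-05 7.63892462e-04 7.42962209e-05] [ 0.53964204 -0.13254346  0.3455549 ]
pos mean [ 0.51781368 -0.20625151  0.18689002] std [1.59723335e-04 7.28098096e-04 6.98058601e-05]
yaw 1.283937314796642 0.0009450582667117992
C [ 7.68950252e-02  1.17807102e-04 -1.58653867e-01 -2.24792419e-01
 -2.24823107e-01  1.55906762e+00] [9.61466364e-05 2.68855797e-05 6.43608365e-05 2.02578558e-04
 7.97088375e-05 1.58721969e-04]
```

Run:
```python
from h import *
from scipy.optimize import least_squares
w=np.load('w5.npy',allow_pickle=True).item();C=np.load('C.npy')
Rc=R.from_rotvec(C[3:]);q=dict(w)
T=np.eye(4);T[:3,:3]=Rc.as_matrix();T[:3,3]=C[:3];q['T']=T   # camera->tool
K=np.array([(.0045,-.016,0),(.0045,.016,0),(.0013,-.004,-.038),(.0013,.004,-.038),(.002,-.006,-.034),(.002,.006,-.034)])
g=lambda c:(np.array(c,float)+.5)/4-.5+[165,140]
U=np.array([g((258,342)),g((445,342)),(247.3,208.6),(257,208.6),(244.7,209.8),(259.8,209.8)])
def X(p): # tool frame: key origin (p0,p1,p2), key z=-tool z, pitch p3 about y
    Q=K*[1,1,-1];return R.from_rotvec([0,p[3],0]).apply(Q)+p[:3]
r=least_squares(lambda p:np.r_[(proj(q,X(p))-U).ravel(),p[2:3]*0],[0,0,.009,0]);print(r.x,r.fun.reshape(-1,2).round(2))
for z in(.008,.0095,.011):
  r2=least_squares(lambda p:(proj(q,X([p[0],p[1],z,p[2]]))-U).ravel(),[0,0,0]);print(z,r2.x,r2.cost)
  tip=X([r2.x[0],r2.x[1],z,r2.x[2]])[2:4].mean(0);print('tip tool',tip)
# keyhole in w5 tool frame
Tw=np.array(w['T'])@np.linalg.inv(T);kh=atz(w,g((352,219)),.106);print('TCP then',Tw[:3,3],'keyhole',kh,'in tool',np.linalg.inv(Tw)@np.r_[kh,1])
```

```text
Traceback (most recent call last):
ValueError: cannot reshape array of size 13 into shape (2)
```

```bash
cat > fit.py <<'E'
from h import *
from scipy.optimize import least_squares
w=np.load('w5.npy',allow_pickle=True).item();C=np.load('C.npy')
Rc=R.from_rotvec(C[3:]);q=dict(w)
T=np.eye(4);T[:3,:3]=Rc.as_matrix();T[:3,3]=C[:3];q['T']=T   # camera->tool
K=np.array([(.0045,-.016,0),(.0045,.016,0),(.0013,-.004,-.038),(.0013,.004,-.038),(.002,-.006,-.034),(.002,.006,-.034)])
g=lambda c:(np.array(c,float)+.5)/4-.5+[165,140]
U=np.array([g((258,342)),g((445,342)),(247.3,208.6),(257,208.6),(244.7,209.8),(259.8,209.8)])
def X(p):
    Q=K*[1,1,-1];return R.from_rotvec([0,p[3],0]).apply(Q)+p[:3]
r=least_squares(lambda p:(proj(q,X(p))-U).ravel(),[0,0,.009,0],x_scale=[.001,.001,.001,.01]);print(r.x,r.fun.reshape(-1,2).round(2))
for z in(.008,.0095,.011):
  r2=least_squares(lambda p:(proj(q,X([p[0],p[1],z,p[2]]))-U).ravel(),[0,0,0],x_scale=[.001,.001,.01]);print(z,r2.x,r2.cost)
  tip=X([r2.x[0],r2.x[1],z,r2.x[2]])[2:4].mean(0);print('tip tool',tip)
Tw=np.array(w['T'])@np.linalg.inv(T);kh=atz(w,g((352,219)),.106);print('TCP then',Tw[:3,3],'keyhole',kh,'in tool',np.linalg.inv(Tw)@np.r_[kh,1])
E
python3 fit.py
```

```text
[-3.59900009e-03 -5.40478001e-05  1.29496338e-02  2.63071200e-02] [[-0.23  0.01]
 [-0.2   0.01]
 [ 0.15  0.07]
 [ 0.21  0.07]
 [ 0.17 -0.08]
 [-0.02 -0.08]]
0.008 [-1.43327213e-03 -4.93394630e-05  1.73716874e-02] 0.6255235730645773
tip tool [ 5.26622639e-04 -4.93394630e-05  4.59716844e-02]
0.0095 [-2.08958506e-03 -5.07667735e-05  2.00762651e-02] 0.3528467888675948
tip tool [-2.70002084e-05 -5.07667735e-05  4.74662448e-02]
0.011 [-2.74591322e-03 -5.21937022e-05  2.27837299e-02] 0.18201157213306954
tip tool [-5.80543789e-04 -5.21937022e-05  4.89605213e-02]
TCP then [ 0.51635451 -0.20945534  0.18492494] keyhole [ 0.51696816 -0.20742275  0.106     ] in tool [2.16599880e-03 1.96838135e-04 7.89235327e-02 1.00000000e+00]
```

>>> carry_out(claw=[2.8,2.8,2.8,2.8,2.8,2.8,2.8,2.8], delta_pos=[[0.12,0,0.5],[0,0,0.8],[0,0,0.8],[0,0,0.5],[0,0,0.3],[0,0,0],[0,0,0],[0,0,0]], angular=[[0,-0.022,0],[0,0,0],[0,0,0],[0,0,0],[0,0,0],[0,0,0],[0,0,0],[0,0,0]], force=60)

```text
clock: 11.6
position: [0.518, -0.2066, 0.158]
ee_rot: [2.506, 1.871, -0.027]
force: [0.3, -0.5, -0.1]
width: 0.345
gripper_force: 60.0
```

Run:
```python
from he import *
w,Ts,Ps,Rs,C=avg(4)
st();print(Ps)
np.save('w6.npy',w,allow_pickle=True)
im=cv2.resize(w['frame'][150:250,190:310],None,fx=6,fy=6,interpolation=2)
cv2.imwrite('pics/w6.png',cv2.cvtColor(im,4))
```

```text
t 11.8 pos [ 0.5179 -0.2066  0.158 ] yaw 1.2827 zax [-0.0059 -0.0213 -0.9998] j7 -0.28 F [-0.  -1.  -1.3] T [ 0.03 -0.07 -0.02] g 60 31.2
[[ 0.51799261 -0.20661888  0.15804113]
 [ 0.51795047 -0.20660113  0.15802649]
 [ 0.51789775 -0.20659     0.1579715 ]
 [ 0.51788284 -0.20656232  0.15795194]]
```

View pics/w6.png

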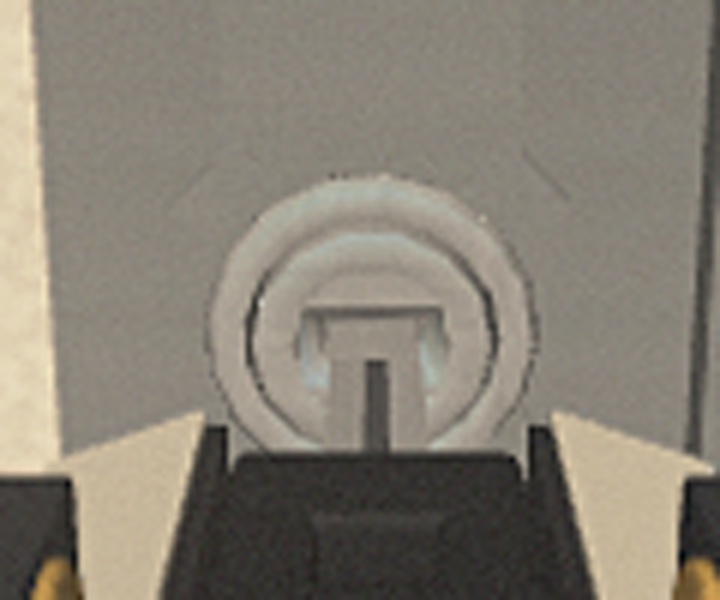

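Run:
```python
import io,contextlib
with contextlib.redirect_stdout(io.StringIO()):
    from fit import *
w6=np.load('w6.npy',allow_pickle=True).item()
cr=lambda P:((P-[190,150]+.5)*6-.5).round(0).tolist()
q6=dict(w6);q6['T']=T
for p in(r.x,[-.0021,0,.0095,.02]):print('key pts',cr(proj(q6,X(p))))
gg=lambda c:(np.array(c,float)+.5)/6-.5+[190,150]
Tw=np.array(w6['T'])@np.linalg.inv(T)
for c in((373,338),(372,345)):
  kh=atz(w6,gg(c),.106);print(kh.round(4),'in tool',(np.linalg.inv(Tw)@np.r_[kh,1])[:3].round(4))
def box(p,x=.517,y=-.2075,a=-.288):
    c,s=np.cos(a),np.sin(a);return [x+c*p[0]-s*p[1],y+s*p[0]+c*p[1],p[2]]
print('mouth pred',cr(proj(w6,[box(p) for p in[(0,0,.106),(.00975,.00575,.106),(-.00975,.00575,.106),(.00975,-.00575,.106)]])))
```

```text
key pts [[236.0, 453.0], [517.0, 453.0], [347.0, 355.0], [406.0, 355.0], [332.0, 361.0], [421.0, 361.0]]
key pts [[233.0, 453.0], [520.0, 453.0], [347.0, 355.0], [407.0, 355.0], [331.0, 361.0], [422.0, 361.0]]
[ 0.5173 -0.2071  0.106 ] in tool [ 0.0007 -0.0005  0.052 ]
[ 0.5168 -0.2081  0.106 ] in tool [-0.0003 -0.0007  0.052 ]
mouth pred [[372.0, 341.0], [444.0, 301.0], [300.0, 301.0], [443.0, 380.0]]
```

The blade tip stands about 2 mm nearer than the slot centre (tip row ~355, slot centre ~(372,344)), and 0.6 mm to one side. I'll shift, then enter slowly.

>>> carry_out(claw=[2.8,2.8,2.8,2.8,2.8,2.8,2.8,2.8], delta_pos=[[0.1,-0.03,0],[0.09,-0.03,0],[0,0,0],[0.01,0,0.4],[0.01,0,0.4],[0.01,0,0.4],[0,0,0],[0,0,0]], angular=[[0,0,0],[0,0,0],[0,0,0],[0,0,0],[0,0,0],[0,0,0],[0,0,0],[0,0,0]])

```text
clock: 12.6
position: [0.5173, -0.2048, 0.1453]
ee_rot: [2.507, 1.871, -0.029]
force: [0.2, -1.2, -1.5]
width: 0.341
gripper_force: 60.0
```

```bash
python3 st.py
```

```text
t 12.6 pos [ 0.5173 -0.2048  0.1453] yaw 1.2824 zax [-0.0072 -0.0212 -0.9997] j7 -0.29 F [ 0.2 -1.2 -1.5] T [-0.41  0.12 -0.03] g 60 31.3
```

>>> carry_out(claw=[2.8,2.8,2.8,2.8,2.8,2.8], delta_pos=[[0.01,0,0.3],[0.01,0,0.3],[0.01,0,0.3],[0.01,0,0.3],[0,0,0],[0,0,0]], angular=[[0,0,0],[0,0,0],[0,0,0],[0,0,0],[0,0,0],[0,0,0]])

```text
clock: 13.2
position: [0.5176, -0.2049, 0.1333]
ee_rot: [2.507, 1.871, -0.028]
force: [0.4, -6.3, -3.5]
width: 0.34
gripper_force: 60.0
```

```bash
python3 st.py
```

```text
t 13.2 pos [ 0.5176 -0.2049  0.1333] yaw 1.2823 zax [-0.0067 -0.0215 -0.9997] j7 -0.3 F [ 0.4 -6.3 -3.5] T [-1.39 -0.22  0.03] g 60 31.2
```

>>> carry_out(claw=[2.8,2.8,2.8], delta_pos=[[-0.1,0,0],[0,0,0],[0,0,0]], angular=[[0,0,0],[0,0,0],[0,0,0]])

```text
clock: 13.5
position: [0.5173, -0.2051, 0.1335]
ee_rot: [2.507, 1.872, -0.028]
force: [-0.3, -2.0, -3.2]
width: 0.342
gripper_force: 60.0
```

```bash
python3 st.py
```

```text
t 13.5 pos [ 0.5173 -0.2051  0.1335] yaw 1.2829 zax [-0.0066 -0.0208 -0.9998] j7 -0.3 F [-0.3 -2.  -3.2] T [-0.76 -0.05 -0.02] g 60 31.4
```

>>> carry_out(claw=[2.8,2.8,2.8,2.8], delta_pos=[[-0.04,0,0.1],[0,0,0.1],[0,0,0],[0,0,0]], angular=[[0,0,0],[0,0,0],[0,0,0],[0,0,0]])

```text
clock: 13.9
position: [0.5175, -0.2054, 0.1317]
ee_rot: [2.507, 1.872, -0.027]
force: [1.1, -1.1, -1.2]
width: 0.344
gripper_force: 60.0
```

```bash
python3 st.py
```

```text
t 13.9 pos [ 0.5175 -0.2054  0.1317] yaw 1.283 zax [-0.0061 -0.0208 -0.9998] j7 -0.3 F [ 1.1 -1.1 -1.2] T [-0.23 -0.09 -0.04] g 60 31.5
```

>>> carry_out(claw=[2.8,2.8,2.8,2.8], delta_pos=[[0,0,0.1],[0,0,0.1],[0,0,0],[0,0,0]], angular=[[0,0,0],[0,0,0],[0,0,0],[0,0,0]])

```text
clock: 14.3
position: [0.5176, -0.2055, 0.1302]
ee_rot: [2.506, 1.872, -0.027]
force: [-1.4, 0.2, 5.2]
width: 0.344
gripper_force: 60.0
```

```bash
python3 st.py
```

```text
t 14.3 pos [ 0.5176 -0.2055  0.1302] yaw 1.2829 zax [-0.0057 -0.0212 -0.9998] j7 -0.3 F [-1.4  0.2  5.2] T [-0.08  0.3  -0.05] g 60 31.6
```

>>> carry_out(claw=[2.8,2.8,2.8,2.8,2.8,2.8,2.8], delta_pos=[[0,0,0.1],[0,0.03,0],[0,0.03,0],[0,0.03,0],[0,0.03,0],[0,0,0],[0,0,0]], angular=[[0,0,0],[0,0,0.1],[0,0,0.1],[0,0,0.1],[0,0,0.1],[0,0,0],[0,0,0]])

```text
clock: 15.0
position: [0.5186, -0.2066, 0.1295]
ee_rot: [2.825, 1.334, -0.023]
force: [-3.3, -1.4, 8.7]
width: 0.34
gripper_force: 60.0
```

```bash
python3 st.py
```

```text
t 15.0 pos [ 0.5186 -0.2066  0.1295] yaw 0.8824 zax [-0.0057 -0.0221 -0.9997] j7 -0.65 F [-3.3 -1.4  8.7] T [-0.34  0.74 -0.02] g 60 31.3
```

>>> carry_out(claw=[2.8,2.8,2.8], delta_pos=[[0,0,0.1],[0,0,0],[0,0,0]], angular=[[0,0,0.02],[0,0,0.02],[0,0,0]])

```text
clock: 15.3
position: [0.5187, -0.2067, 0.1287]
ee_rot: [2.851, 1.276, -0.022]
force: [-2.8, -1.5, 9.9]
width: 0.346
gripper_force: 60.0
```

```bash
python3 st.py
```

```text
t 15.3 pos [ 0.5187 -0.2067  0.1287] yaw 0.8418 zax [-0.0054 -0.0222 -0.9997] j7 -0.69 F [-2.8 -1.5  9.9] T [-0.3   0.77  0.08] g 60 31.7
```

>>> carry_out(claw=[2.8,2.8,2.8,2.8], delta_pos=[[0,0,0.1],[0,0,0.1],[0,0,0],[0,0,0]], angular=[[0,0,0],[0,0,0],[0,0,0],[0,0,0]])

```text
clock: 15.7
position: [0.5187, -0.2067, 0.1271]
ee_rot: [2.85, 1.277, -0.022]
force: [-5.3, -0.8, 14.3]
width: 0.343
gripper_force: 60.0
```

```bash
python3 st.py
```

```text
t 15.7 pos [ 0.5187 -0.2067  0.1271] yaw 0.8425 zax [-0.0052 -0.0223 -0.9997] j7 -0.69 F [-5.3 -0.8 14.3] T [-0.26  1.15  0.09] g 60 31.4
```

Run:
```python
from st import *
w=arm.get_image('wrist');np.save('w7.npy',w,allow_pickle=True);st()
for f in('w5','w6','w7'):
  g=cv2.cvtColor(np.load(f+'.npy',allow_pickle=True).item()['frame'],7).astype(int)
  print(f,[g[215:236,c:c+6].mean(1).round().astype(int).tolist() for c in(232,262)])
  print(g[224:227,222:284].tolist() if f!='w6' else '')
```

```text
t 15.75 pos [ 0.5188 -0.2067  0.1271] yaw 0.8425 zax [-0.0052 -0.0223 -0.9997] j7 -0.69 F [-5.  -1.1 14.7] T [-0.26  1.13  0.14] g 60 31.3
w5 [[130, 131, 131, 131, 130, 129, 130, 130, 132, 130, 80, 44, 51, 53, 53, 51, 52, 52, 51, 50, 51], [128, 130, 129, 128, 128, 127, 127, 126, 131, 130, 79, 44, 46, 50, 51, 48, 50, 50, 47, 48, 52]]
[[170, 68, 57, 66, 52, 36, 144, 135, 134, 133, 133, 128, 133, 130, 131, 126, 130, 128, 128, 132, 128, 126, 143, 144, 145, 136, 140, 142, 110, 76, 79, 81, 75, 146, 147, 144, 143, 141, 141, 134, 129, 131, 130, 128, 128, 131, 130, 128, 129, 132, 129, 128, 137, 131, 137, 146, 35, 50, 53, 47, 71, 153], [121, 57, 53, 57, 54, 40, 148, 140, 102, 82, 83, 78, 80, 78, 79, 83, 77, 78, 79, 81, 81, 78, 85, 85, 86, 82, 85, 85, 71, 60, 63, 60, 59, 88, 82, 88, 86, 81, 85, 80, 78, 81, 80, 81, 76, 80, 86, 78, 76, 79, 78, 70, 110, 92, 146, 149, 30, 52, 54, 51, 42, 150], [114, 57, 54, 65, 54, 33, 150, 85, 42, 43, 47, 48, 47, 40, 42, 43, 47, 43, 46, 43, 41, 52, 46, 47, 34, 41, 48, 40, 41, 49, 50, 44, 42, 45, 42, 42, 39, 42, 43, 37, 38, 44, 51, 43, 42, 45, 45, 38, 44, 41, 40, 4
[... 585 characters left out ...]
 86, 78, 90, 149, 144, 142, 141, 137, 137, 164, 186, 178, 169, 168, 169, 176, 179, 172, 168, 167, 162, 160, 95, 123, 192, 191, 29, 52, 54, 45, 94, 179], [122, 61, 55, 58, 59, 45, 74, 169, 182, 136, 139, 134, 133, 133, 108, 111, 115, 117, 121, 123, 96, 106, 116, 110, 111, 110, 111, 115, 82, 67, 71, 72, 64, 113, 116, 115, 110, 113, 107, 138, 148, 139, 139, 135, 127, 141, 140, 130, 125, 127, 124, 121, 84, 138, 196, 196, 32, 49, 55, 50, 43, 184], [114, 52, 53, 57, 53, 45, 79, 99, 43, 34, 39, 42, 35, 38, 45, 36, 41, 39, 39, 44, 38, 41, 44, 39, 44, 38, 48, 46, 43, 42, 50, 46, 43, 39, 42, 41, 38, 40, 39, 33, 39, 36, 32, 32, 39, 35, 32, 37, 38, 33, 40, 32, 36, 44, 191, 202, 38, 45, 51, 52, 44, 171]]
```

>>> carry_out(claw=[2.8,2.8,2.8,2.8], delta_pos=[[-0.04,-0.04,0],[-0.04,-0.04,0],[0,-0.01,0.03],[0,0,0]], angular=[[0,0,-0.05],[0,0,-0.05],[0,0,-0.04],[0,0,0]])

```text
clock: 16.15
position: [0.5183, -0.2066, 0.1264]
ee_rot: [2.753, 1.476, -0.021]
force: [-0.4, -0.7, 7.1]
width: 0.341
gripper_force: 60.0
```

```bash
python3 st.py
```

```text
t 16.15 pos [ 0.5183 -0.2066  0.1264] yaw 0.9841 zax [-0.0039 -0.0218 -0.9998] j7 -0.56 F [-0.4 -0.7  7.1] T [-0.34  0.03  0.07] g 60 31.3
```

>>> carry_out(claw=[2.8,2.8,2.8,2.8], delta_pos=[[0,0,0.1],[0,0,0.1],[0,0,0],[0,0,0]], angular=[[0,0,0],[0,0,0],[0,0,0],[0,0,0]])

```text
clock: 16.55
position: [0.5183, -0.2066, 0.1246]
ee_rot: [2.754, 1.474, -0.021]
force: [-1.5, -0.8, 10.0]
width: 0.342
gripper_force: 60.0
```

```bash
python3 st.py
```

```text
t 16.55 pos [ 0.5183 -0.2066  0.1246] yaw 0.9827 zax [-0.0038 -0.022  -0.9998] j7 -0.57 F [-1.5 -0.8 10. ] T [-0.28  0.2   0.06] g 60 31.4
```

>>> carry_out(claw=[2.8,2.8,2.8,2.8], delta_pos=[[0,0,0.1],[0,0,0.1],[0,0,0],[0,0,0]], angular=[[0,0,0],[0,0,0],[0,0,0],[0,0,0]])

```text
clock: 16.95
position: [0.5183, -0.2067, 0.1227]
ee_rot: [2.754, 1.474, -0.022]
force: [-1.7, -1.5, 10.5]
width: 0.338
gripper_force: 60.0
```

```bash
python3 st.py
```

```text
t 16.95 pos [ 0.5183 -0.2067  0.1227] yaw 0.9827 zax [-0.0038 -0.022  -0.9997] j7 -0.57 F [-1.7 -1.5 10.5] T [-0.27  0.34  0.06] g 60 31.0
```

>>> carry_out(claw=[2.8,2.8,2.8,2.8], delta_pos=[[0,0,0.1],[0,0,0.05],[0,0,0],[0,0,0]], angular=[[0,0,0],[0,0,0],[0,0,0],[0,0,0]])

```text
clock: 17.35
position: [0.5184, -0.2067, 0.1219]
ee_rot: [2.754, 1.474, -0.021]
force: [-3.8, 1.0, 18.0]
width: 0.34
gripper_force: 60.0
```

```bash
cat > edge.py <<'E'
from st import *
w=arm.get_image('wrist');np.save('wl.npy',w,allow_pickle=True);st()
g=cv2.cvtColor(w['frame'],7).astype(int)
print([g[208:236,c:c+6].mean(1).round().astype(int).tolist() for c in(232,262)])
E
python3 edge.py
```

```text
t 17.4 pos [ 0.5184 -0.2067  0.1219] yaw 0.9827 zax [-0.0034 -0.0224 -0.9997] j7 -0.57 F [-4.6 -1.4 18.4] T [-0.11  0.93  0.03] g 60 31.2
[[151, 153, 156, 169, 171, 172, 169, 168, 169, 170, 165, 163, 162, 159, 151, 157, 160, 125, 40, 51, 52, 52, 53, 54, 53, 51, 52, 51], [136, 151, 156, 167, 170, 167, 162, 160, 163, 164, 140, 140, 142, 144, 146, 150, 152, 83, 44, 48, 50, 52, 53, 51, 53, 52, 53, 53]]
```

>>> carry_out(claw=[2.8,2.8,2.8,2.8,2.8,2.8], delta_pos=[[-0.03,-0.02,-0.08],[0,-0.025,0],[0,-0.025,0],[0,-0.025,0],[0,0,0],[0,0,0]], angular=[[0,0,0],[0,0,-0.1],[0,0,-0.1],[0,0,-0.1],[0,0,-0.03],[0,0,0]])

```text
clock: 18.0
position: [0.5169, -0.2061, 0.1211]
ee_rot: [2.479, 1.908, -0.026]
force: [1.5, 0.3, 3.3]
width: 0.343
gripper_force: 60.0
```

```bash
python3 st.py
```

```text
t 18.0 pos [ 0.5169 -0.2061  0.1211] yaw 1.3117 zax [-0.0049 -0.0208 -0.9998] j7 -0.28 F [1.5 0.3 3.3] T [ 0.01 -0.41  0.  ] g 60 31.4
```

Force fell off; feeding down to home.

>>> carry_out(claw=[2.8,2.8,2.8,2.8,2.8], delta_pos=[[0.01,0.02,0.12],[0,0,0.12],[0,0,0.06],[0,0,0],[0,0,0]], angular=[[0,0,0.03],[0,0,0],[0,0,0],[0,0,0],[0,0,0]])

```text
clock: 18.5
position: [0.5166, -0.2062, 0.1178]
ee_rot: [2.507, 1.871, -0.027]
force: [3.0, 0.9, 3.0]
width: 0.344
gripper_force: 60.0
```

```bash
python3 st.py
```

```text
t 18.5 pos [ 0.5166 -0.2062  0.1178] yaw 1.2827 zax [-0.0059 -0.021  -0.9998] j7 -0.31 F [3.  0.9 3. ] T [ 0.14 -0.71  0.02] g 60 31.5
```

>>> carry_out(claw=[2.8,2.8,2.8,2.8], delta_pos=[[0,0.05,0.1],[0,0,0.1],[0,0,0],[0,0,0]], angular=[[0,0,0],[0,0,0],[0,0,0],[0,0,0]])

```text
clock: 18.9
position: [0.5167, -0.2064, 0.1156]
ee_rot: [2.507, 1.872, -0.028]
force: [1.3, 1.7, 3.7]
width: 0.347
gripper_force: 60.0
```

```bash
python3 st.py
```

```text
t 18.9 pos [ 0.5167 -0.2064  0.1156] yaw 1.2828 zax [-0.0065 -0.0209 -0.9998] j7 -0.31 F [1.3 1.7 3.7] T [ 0.38 -0.42  0.02] g 60 31.9
```

>>> carry_out(claw=[2.8,2.8,2.8,2.8], delta_pos=[[0.02,0.02,0.1],[0,0,0.1],[0,0,0],[0,0,0]], angular=[[0,0,0],[0,0,0],[0,0,0],[0,0,0]])

```text
clock: 19.3
position: [0.5169, -0.2063, 0.1148]
ee_rot: [2.506, 1.871, -0.028]
force: [-4.3, 2.8, 19.2]
width: 0.338
gripper_force: 60.0
```

```bash
python3 edge.py
```

```text
t 19.35 pos [ 0.5169 -0.2064  0.1149] yaw 1.2827 zax [-0.0064 -0.0218 -0.9997] j7 -0.32 F [-3.5  2.7 19.2] T [ 0.53  0.94 -0.05] g 60 31.3
[[164, 161, 154, 150, 147, 146, 145, 147, 150, 158, 164, 164, 164, 165, 163, 165, 163, 94, 44, 51, 52, 52, 50, 52, 54, 53, 53, 49], [140, 134, 139, 155, 168, 172, 167, 160, 156, 153, 156, 156, 155, 159, 163, 128, 104, 76, 44, 50, 51, 50, 53, 51, 52, 50, 51, 53]]
```

>>> carry_out(claw=[2.8,2.8,2.8,2.8,2.8,2.8,2.8,2.8], delta_pos=[[-0.03,-0.04,-0.08],[0,0.02,0],[0,0.02,0],[0,0.02,0],[0,0.02,0],[0,0.02,0],[0,0.02,0],[0,0,0]], angular=[[0,0,0],[0.002,0,0.1],[0.002,0,0.1],[0.002,0,0.1],[0.002,0,0.1],[0.002,0,0.1],[0.002,0,0.1],[0,0,0]])

```text
clock: 20.15
position: [0.5179, -0.207, 0.1152]
ee_rot: [2.954, 1.043, -0.031]
force: [-0.5, 1.3, 11.4]
width: 0.344
gripper_force: 60.0
```

```bash
python3 st.py
```

```text
t 20.15 pos [ 0.5179 -0.207   0.1152] yaw 0.6791 zax [-0.0157 -0.0147 -0.9998] j7 -0.83 F [-0.5  1.3 11.4] T [0.53 0.09 0.04] g 60 31.6
```

>>> carry_out(claw=[2.8,2.8,2.8,2.8,2.8,2.8,2.8,2.8,2.8,2.8,2.8], delta_pos=[[0,0.02,0],[0,0.02,0],[0,0.02,0],[0,0.02,0],[0,0.02,0],[0,0.02,0],[0,0.02,0],[0,0.02,0],[0,0.02,0],[0,0,0],[0,0,0]], angular=[[0.002,0,0.1],[0.002,0,0.1],[0.002,0,0.1],[0.002,0,0.1],[0.002,0,0.1],[0.002,0,0.1],[0.002,0,0.1],[0.002,0,0.1],[0.002,0,0.1],[0,0,0.03],[0,0,0]])

```text
clock: 21.25
position: [0.5185, -0.2085, 0.1152]
ee_rot: [3.117, -0.389, -0.031]
force: [-0.2, 3.5, 10.8]
width: 0.341
gripper_force: 60.0
```

Run:
```python
from st import *
st()
w=arm.get_image('wrist');s=arm.get_image('scene')
im=np.hstack([cv2.resize(w['frame'],(512,384)),cv2.resize(s['frame'][180:320,130:230],(274,384),interpolation=2)])
cv2.imwrite('pics/w8.png',cv2.cvtColor(im,4));st()
```

```text
t 21.25 pos [ 0.5185 -0.2085  0.1152] yaw -0.2486 zax [-0.0194  0.0024 -0.9998] j7 -1.6 F [-0.2  3.5 10.8] T [ 0.71 -0.02  0.06] g 60 31.3
t 21.35 pos [ 0.5185 -0.2085  0.1152] yaw -0.2473 zax [-0.0194  0.0025 -0.9998] j7 -1.6 F [ 0.3  3.5 10.6] T [ 0.67 -0.03  0.05] g 60 31.4
```

View pics/w8.png

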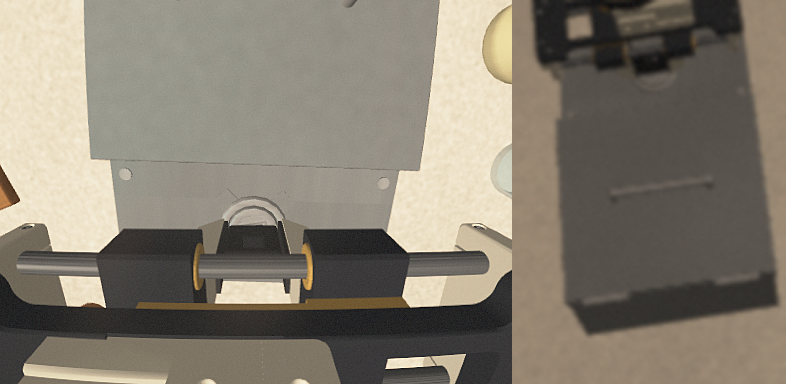

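The lid's front edge has sprung up: it shows wider than the deck, at (88–422, 165) in the wrist half. The key is seated and turned 1.53 rad, with about 0.05 N m of spring torque. I'll hold briefly, then hand in.

>>> carry_out(claw=[2.8,2.8,2.8,2.8,2.8,2.8], delta_pos=[[0,0,0],[0,0,0],[0,0,0],[0,0,0],[0,0,0],[0,0,0]], angular=[[0,0,0],[0,0,0],[0,0,0],[0,0,0],[0,0,0],[0,0,0]])

```text
clock: 21.95
position: [0.5185, -0.2085, 0.1152]
ee_rot: [-3.117, 0.388, 0.031]
force: [-0.0, 2.8, 10.9]
width: 0.345
gripper_force: 60.0
```

```bash
python3 -c "
from st import *
st();print(arm.sign_off())"
```

```text
t 21.95 pos [ 0.5185 -0.2085  0.1152] yaw -0.2474 zax [-0.0194  0.0026 -0.9998] j7 -1.6 F [-0.   2.8 10.9] T [ 0.72 -0.05  0.03] g 60 31.7
the job is handed in; nothing more can be done
None
```

I handed the job in at 22 s: the sound key is seated in the lock, turned 1.53 rad clockwise and still gripped at 60 N with the lid sprung up. The snapped and bent keys were still on their hooks when last seen, just after I took the sound key off; the verdict wasn't returned.

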